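Mount a jade medallion in its presentation block

ROBOT

A 6-joint arm with a two-finger parallel gripper is mounted at the origin on the work surface. World frame = base frame: x ahead of the robot, y to its left, z up, the work surface at z = 0. Lengths are in mm, angles in rad, forces in N, time in s.
With the tool pointing down it reaches from about 325 to 750 mm from the base axis. Payload 7.6 kg.
Tool frame: the origin (TCP) lies midway between the tips of the shut fingers; the grasp point (between the pads) lies 19 mm behind it; z points along the fingers, y is the line along which they close (so a half turn about z gives the same grasp; the last joint's range is limited). The gripper opens to 85 mm and grips with 20 to 120 N. Pads are 22 mm wide; open, the fingers measure 114 mm over their backs; the gripper's body (76 mm by 85 mm) begins 54 mm behind the grasp point. The pads swing forward as they close: fully open they stand 13 mm farther back than shut.
Start: joints at [-1.27, 0.052, 1.401, -0, 1.689, -0.07], TCP at [190.265, -489.331, 231.323] pointing down, gripper open.
Joint ranges: [-2.9, 2.9], [-0.91, 2.17], [0.12, 2.37], [-1.06, 4.2], [0.26, 2.73], [-2.93, 2.93]. Speed limits (rad/s): [2.57, 2.57, 3.01, 3.14, 3.14, 3.14].

INTERFACE

Orientations are given as a unit quaternion [x, y, z, w].
In Python, from rig import get_obs, viewer, finish_job gives the robot as it stands.
- The arm moves only by the tool send_rows, never from a script. Its argument "motion" is one flat list of numbers, 6 for each row, row after row: the shift along the tool's x, y, z in cm, then the turn, a rotation vector about the tool's x, y, z in degrees. A call has 1 to 8 rows; each row is the pose to reach, as a shift and turn from the pose commanded when the call began, along the tool's axes at that moment; what a row does not reach only later rows make up. A row lasts 1/8 s, in which the tool goes at most 62.5 mm and 10.7 degrees, less where a joint would pass 70% of its speed; a pose out of reach is approached as far as the arm can. A call with a gripper value outside its range is refused whole. "jaw" is the finger opening in cm, from 0 to 8.54, set as the call begins (left out, the last holds). The fingers move at their own pace and stop on an object; the grip force is fixed at half the most. Time passes only in rows, so rows that repeat a pose let the fingers close. It gives the time, the measured TCP pose, the force, the opening and the grip force at its end, in the units of the state.
- get_obs(): the state, without advancing time (a new reading comes with each control period).
- viewer.grab_frame(name): name is "scene" or "top" or "wrist"; returns the picture (384x512x3 uint8, red, green, blue); there is no depth.
- viewer.calibration(name): a dict with "camera_matrix" (3x3 intrinsics, pixels), "world_to_cam" (4x4, takes a point from world to camera coordinates); the wrist camera has in their place "T_tool_cam" (4x4, takes a point from camera to tool coordinates, whose origin is the TCP and whose axes are the flange's). Camera axes: x right, y down, z forward; pixel columns grow to the right and rows downward; lengths in mm; the calibration is good to about 2 mm. A picture is of the moment at which its call begins: read the wrist's pose just before it. calibration takes no time and is no camera call.
- finish_job(): hands the job in; it is judged then, once.
The state is a dict: "time": time; "qpos": joint angles; "joint_velocities": joint speeds; "joint_torque": joint torques, N m; "ee_pos": TCP position; "eef_rot": TCP orientation; "wrist_force": force on the tool from outside, world axes, zero at the start; "moment": the same for the moment, N m; "finger_gap": finger opening in mm; "grasp_force": force on a finger pad.
Only numpy, scipy, OpenCV 4.12 (cv2) and the standard library are available. Lean on these libraries where they do the work, as an engineer would, in place of code of your own. Each camera call takes 0.05 s, during which the arm holds its last target. There are 200 camera calls.

TASK

Take the round jade medallion off its little stand and mount it in the wooden presentation block: tilt it so that one edge goes in under the fixed brass lip first, then level it until it lies flat on the floor of the round recess. Be gentle, do not force it against the block. Then swing the brass keeper fully round so that it locks the medallion in, and leave the square plaque, teapot, teacup and gift box where they are.

Things in the scene. Friction and masses are not known exactly. Their poses are not given: they have to be found in the camera images.
- disc_center (a point): Round dark-green jade medallion, a plain solid disc 60 mm in diameter, 8 mm thick, about 70 g. It lies flat and loose on a round dark-wood stand (24 mm high, 40 mm across its top, 44 mm across its foot), so its rim overhangs all round. The point is the disc's centre, half-way up, 28 mm above the table at the start; z is the disc's axis.
- seat (a point): Centre of the flat floor of the block's round recess, 24 mm above the table. Axes: x along the block from lip to keeper, y across it, z up; yaw up to 0.6 rad either way. The recess is 65 mm in diameter and 13 mm deep; its wall stands only at its -x and +x sides, because a finger channel crosses the block along y.
- case: Fixed wooden presentation block; origin 24 mm below the seat point, same axes. Spans x -55 to 72, y -40 to 40 mm, top 37 mm above the table. Its finger channel spans x -26 to 26 mm, open above and at both y ends, bottom 6 mm above the table; the recess floor stands in it as an island y -22 to 22 mm, so fingers holding the disc by its rim at +y and -y can go down with it.
- lip (a point): Middle of the lower edge of the fixed brass lip, 23.5 mm from the seat point towards -x and 13 mm above the recess floor. The lip is 32 mm wide, 3 mm thick, and overhangs the recess by 9 mm. It leaves 56 mm free, less than the disc: level, the disc does not go in. Tilted about y by 0.25 to 0.4 rad, its -x edge low, it slides in under the lip.
- keeper (a joint): Angle of the brass keeper, a flat tab 45 x 14 x 3 mm turning flat on the block's top about an upright pivot 60 mm from the seat point towards +x. 0: closed, at its stop, pointing to -x, its end 10 mm over the recess. Up to 2.0 as it opens, its end going first towards -y (counter-clockwise from above). Starts open, 1.2 or more; light friction, stays where left.
- keeper_knob (a point): Upright round brass knob on the keeper, 10 mm in diameter and 22 mm tall, 28 mm from the keeper's pivot towards the tab's free end. The point is half-way up the knob, on its axis, 28 mm above the recess floor; the foot of the knob is 11 mm lower, on the tab.
- plaque_center (a point): Bystander: square jade plaque 54 x 54 x 8 mm, loose on a second stand like the medallion's. The point is its centre.
- teapot: Bystander: jade teapot, 70 mm high, about 125 mm over spout and handle (along its y), 86 mm across; origin under its centre.
- teacup: Bystander: white cup, 60 mm across the rim, 45 mm high; origin under its centre.
- giftbox: Bystander: closed red gift box, 84 x 104 mm, 46 mm high; origin under its centre.
Not all that is in view belongs to the job. What is shaped like the part that bears disc_center but white is not meant.

How it is judged (in metres and radians):
On the way:
1. the medallion lies level on the recess floor under the lip (horizontal distance between disc_center and seat below 0.007 m and z of disc_center in the frame of seat between 0.001 and 0.0065 m and angle between the z axis of disc_center and the z axis of seat, either way round below 0.06 rad), for 0.2 s.
At the end, for the whole second after the job is handed in: The medallion lies level (within 0.06 rad) on the recess floor (its centre 1 to 6.5 mm above it, within 7 mm of the recess's axis), at rest, and the keeper is swung closed to within 0.2 rad of its stop (all of step 1 and value of joint keeper below 0.2 rad and linear speed of disc below 0.02 m/s); the robot touches nothing.
It fails at once if a bystander is moved by more than 25 mm (distance of any of plaque_center, teapot, teacup, giftbox from where it was at the start of the episode above 0.025 m).
It fails at once if the medallion is forced against the block with more than 40 N (contact force between disc and case above 40 N).
It also fails if it takes over 51 s, if anything falls off the work surface, if the arm or the gripper's body presses on something with over 40 N, if the wrist force passes 120 N, or if a joint passes its speed limit or range.

## Working session

There is one attempt and no reset: what is moved stays moved. The work goes in short steps, Python scripts to look and compute and a tool call to move; the robot and the scene stay as the last step left them, time stands still between calls to the robot, and variables do not carry over. Pictures are saved under pics/ and viewed, at most 10 in all, crops included, and the job is handed in when it is done.

Besides the shell and the picture viewer there is one more tool, called by a JSON object that holds its "name" and its "arguments". send_rows: Moves the arm, as the interface text tells. Its arguments: {"type":"object","properties":{"motion":{"type":"array","items":{"type":"number"}},"jaw":{"type":"number"}},"required":["motion"]}

```bash
mkdir -p pics; ls; python3 - <<'E'
from rig import get_obs, viewer
import cv2, json
o=get_obs(); print(o['time'],o['ee_pos'],o['eef_rot'])
for n in ['scene','top']:
    im=viewer.grab_frame(n); cv2.imwrite(f'pics/{n}0.png',im[:,:,::-1])
    c=viewer.calibration(n); print(n,c)
print(viewer.calibration('wrist'))
E
```

```text
pics
0.0 [ 190.1790586  -489.0185588   230.46966588] [ 9.82861502e-01  1.84343844e-01 -7.84242985e-05 -7.80856270e-04]
scene {'camera_matrix': array([[453.33873366,   0.        , 256.69802616],
       [  0.        , 453.33873366, 199.89840604],
       [  0.        ,   0.        ,   1.        ]]), 'world_to_cam': array([[ 8.00920511e-01,  5.98769155e-01, -1.35411514e-03,
        -5.03326905e+02],
       [ 3.28901422e-01, -4.41829844e-01, -8.34631801e-01,
        -8.96057630e+01],
       [-5.00350067e-01,  6.68028359e-01, -5.50806611e-01,
         1.53864788e+03],
       [ 0.00000000e+00,  0.00000000e+00,  0.00000000e+00,
         1.00000000e+00]])}
top {'camera_matrix': array([[362.93674856,   0.        , 249.85496698],
       [  0.        , 362.93674856, 192.92581207],
       [  0.        ,   0.        ,   1.        ]]), 'world_to_cam': array([[ 2.93511972e-02, -9.99569034e-01,  5.02920975e-04,
         7.34178635e+01],
       [-9.96052571e-01, -2.92901000e-02, -8.37935936e-02,
         5.78495516e+02],
       [ 8.37722120e-02,  1.95850656e-03, -9.96483006e-01,
         8.07265615e+02],
       [ 0.00000000e+00,  0.00000000e+00,  0.00000000e+00,
         1.00000000e+00]])}
{'camera_matrix': array([[275.08634089,   0.        , 258.14618644],
       [  0.        , 275.08634089, 191.79737407],
       [  0.        ,   0.        ,   1.        ]]), 'T_tool_cam': array([[-3.43123515e-06, -9.53372740e-01, -3.01795326e-01,
         7.72042917e+01],
       [ 9.99999801e-01, -1.93441538e-04,  5.99713245e-04,
         1.03661938e-01],
       [-6.30130011e-04, -3.01795264e-01,  9.53372551e-01,
        -1.42511766e+02],
       [ 0.00000000e+00,  0.00000000e+00,  0.00000000e+00,
         1.00000000e+00]])}
```

View pics/scene0.png

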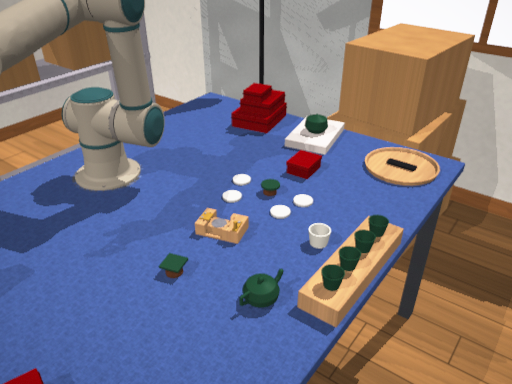

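View pics/top0.png

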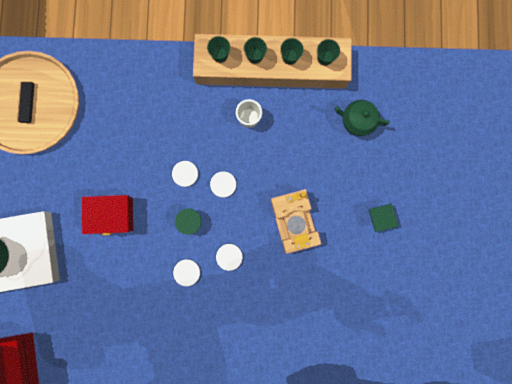

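The round green disc at (188,222) in the top view is the medallion. The green square at (384,218) is the plaque, and the four white discs at (185,174), (223,184), (229,257) and (187,272) are decoys. The block is at (296,221). I'll confirm with an enlarged crop and measure.

```bash
cat > h.py <<'E'
import numpy as np, cv2
from rig import get_obs, viewer
from scipy.spatial.transform import Rotation as R
def cam(n,obs=None):
    c=viewer.calibration(n); K=np.array(c['camera_matrix'])
    if n=='wrist':
        T=np.eye(4); T[:3,:3]=R.from_quat(obs['eef_rot']).as_matrix(); T[:3,3]=obs['ee_pos']
        M=T@np.array(c['T_tool_cam'])
    else: M=np.linalg.inv(c['world_to_cam'])
    return K,M
def ray(p,z,K,M):
    p=np.atleast_2d(p).astype(float)
    d=np.c_[p,np.ones(len(p))]@np.linalg.inv(K).T@M[:3,:3].T
    o=M[:3,3]; return o+d*((z-o[2])/d[:,2])[:,None]
def blobs(mask,amin=15):
    n,l,s,c=cv2.connectedComponentsWithStats(mask.astype(np.uint8))
    return [(c[i].round(1),s[i]) for i in range(1,n) if s[i][4]>=amin],l
E
python3 - <<'E'
from h import *
im=cv2.imread('pics/top0.png'); hsv=cv2.cvtColor(im,cv2.COLOR_BGR2HSV)
K,M=cam('top')
g=cv2.inRange(hsv,(60,80,20),(95,255,140))>0
for c,s in blobs(g,80)[0]: print('green',c,s,ray(c,32,K,M)[0].round(1))
w=cv2.inRange(hsv,(8,60,120),(32,255,255))>0
w[:100]=0;w[:,:240]=0
bl,l=blobs(w,100)
for c,s in bl:
    print('wood',c,s)
ys,xs=np.where(w); P=np.c_[xs,ys].astype(np.float32)
box=cv2.boxPoints(cv2.minAreaRect(P)); W=ray(box,37,K,M); print(W.round(1), W.mean(0), np.linalg.norm(np.diff(W,axis=0),axis=1))
a=cv2.resize(im[175:270,160:335],None,fx=4.5,fy=4.5,interpolation=cv2.INTER_CUBIC); cv2.imwrite('pics/crop1.png',a); print(a.shape)
E
```

```text
green [218.7  48.3] [208  37  22  25 397] [914.  173.5  32. ]
green [255.   49.5] [245  38  21  25 393] [913.6  88.2  32. ]
green [291.4  50.3] [282  39  21  25 396] [914.1   2.7  32. ]
green [327.6  51.6] [318  40  22  25 403] [913.5 -82.2  32. ]
green [360.9 117.6] [ 335  100   54   36 1111] [ 757.6 -161.    32. ]
green [383.2 217.5] [369 204  29  28 553] [ 528.6 -212.1   32. ]
green [187.6 221. ] [175 209  26  25 530] [507.8 228.8  32. ]
green [  2.8 255.7] [  0 241   8  30 172] [418.4 638.5  32. ]
wood [294.8 220.8] [ 271  190   50   63 1747]
[[563.7  44.9  37. ]
 [588.5 -35.3  37. ]
 [466.2 -71.5  37. ]
 [441.9   7.8  37. ]] [515.06259389 -13.51960996  37.        ] [ 84.01101649 127.60138643  82.95197833]
(428, 788, 3)
```

View pics/crop1.png

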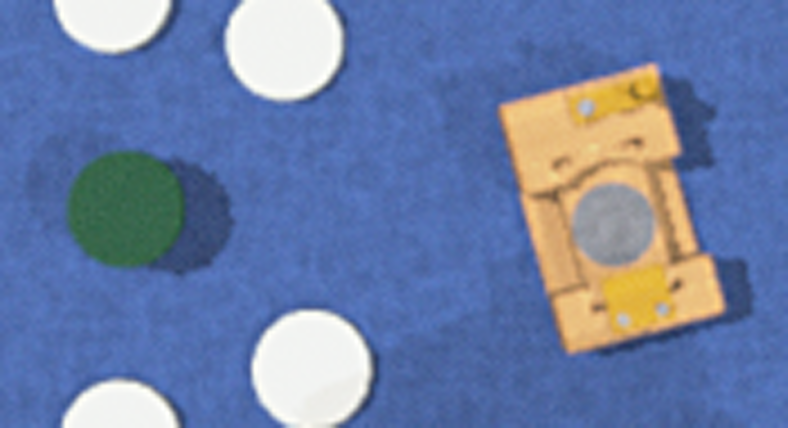

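The crop shows the round green medallion at (127,210) on its stand. The block has its lip (brass plate with two screws) at (638,297), facing the robot. The keeper pivot is at (588,107) and its knob at (645,92), so the keeper is open. Block yaw is about 0.288 rad and the block measures 84x127 mm, as described; the seat is near (507,-16) and the disc near (508,229).

First I'll move to look over the block with the wrist camera.

```bash
cat >> h.py <<'E'
def pose(x,y,z,yaw,tilt=0.):
    "tool down, tool x at yaw; tilt>0 leans the hand to block -x (disc -x edge low)"
    A=R.from_euler('z',yaw)*R.from_euler('y',-tilt)*R.from_euler('x',np.pi)
    return np.array([x,y,z]),A
def rel(tgt,obs=None):
    o=obs or get_obs(); A0=R.from_quat(o['eef_rot'])
    d=A0.inv().apply(tgt[0]-np.array(o['ee_pos']))/10; r=(A0.inv()*tgt[1]).as_rotvec(degrees=True)
    print('shift cm',d.round(2),'turn deg',r.round(2))
E
python3 -c "
from h import *
rel(pose(449,-33,231,.288))"
```

```text
shift cm [ 4.065e+01 -3.313e+01  1.000e-02] turn deg [-0.08 -0.    4.74]
```

{"name": "send_rows", "arguments": {"motion": [5,-4.1,0,0,0,0.6,10,-8.2,0,0,0,1.2,15,-12.3,0,0,0,1.8,20,-16.5,0,0,0,2.4,25,-20.5,0,0,0,3,30,-24.5,0,0,0,3.6,35,-28.5,0,0,0,4.2,40.6,-33.1,0,-0.1,0,4.7]}}

```text
time: 1.1
ee_pos: [437.6, -52.5, 231.1]
eef_rot: [0.99, 0.144, 0.0, 0.001]
wrist_force: [1.4, 0.1, 0.6]
finger_gap: 85.7
grasp_force: 0.0
```

{"name": "send_rows", "arguments": {"motion": [0,0,0,0,0,0,0,0,0,0,0,0,0,0,0,0,0,0]}}

```text
time: 1.48
ee_pos: [436.6, -55.6, 231.2]
eef_rot: [0.99, 0.143, 0.0, 0.001]
wrist_force: [0.0, 0.1, -0.6]
finger_gap: 85.2
grasp_force: 0.0
```

```bash
python3 - <<'E'
from h import *
import pickle
o=get_obs(); im=viewer.grab_frame('wrist'); cv2.imwrite('pics/w1.png',im[:,:,::-1]); pickle.dump(o,open('w1.pkl','wb'))
print(o['time'],o['ee_pos'],R.from_quat(o['eef_rot']).as_matrix()[:,0], o['wrist_force'])
E
```

```text
1.475 [436.58499951 -55.6498495  231.226394  ] [ 9.59209082e-01  2.82697568e-01 -1.52164967e-04] [ 0.01800945  0.12297735 -0.5572909 ]
```

View pics/w1.png

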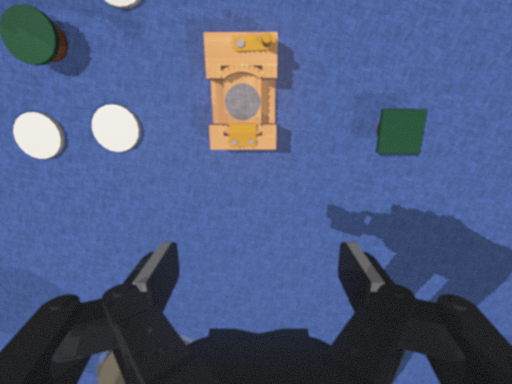

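The wrist view shows the block upright, with its outline from (204,32) to (278,150). The grey floor patch is at (242,101), the lip at (243,133), the knob at (266,41), and the medallion at (29,36) to the upper left. I'll measure the block and the disc from it.

```bash
python3 - <<'E'
from h import *
import pickle
o=pickle.load(open('w1.pkl','rb')); K,M=cam('wrist',o)
im=cv2.imread('pics/w1.png'); hsv=cv2.cvtColor(im,cv2.COLOR_BGR2HSV)
w=cv2.inRange(hsv,(8,60,90),(32,255,255)); w[170:]=0; w[:,:190]=0; w[:,300:]=0
w=cv2.morphologyEx(w,cv2.MORPH_CLOSE,np.ones((5,5)))
cs,_=cv2.findContours(w,cv2.RETR_EXTERNAL,cv2.CHAIN_APPROX_NONE); c=max(cs,key=cv2.contourArea)[:,0]
W=ray(c,37,K,M)[:,:2].astype(np.float32); r=cv2.minAreaRect(W); B=cv2.boxPoints(r); print('block',r); 
cen=np.array(r[0])
e=[(B[(i+1)%4]-B[i]) for i in range(4)]; L=max(e,key=lambda v:np.linalg.norm(v)); L=L if L[0]>0 else -L; yaw=np.arctan2(L[1],L[0])
S=cen-8.5*np.array([np.cos(yaw),np.sin(yaw)]); print('yaw',yaw,'seat',S)
# in block frame: corner rectangles via hull
x=np.array([np.cos(yaw),np.sin(yaw)]);y=np.array([-x[1],x[0]])
g=(hsv[...,1]<60)&(hsv[...,2]>70)&(hsv[...,2]<200); g[:80]=0;g[125:]=0;g[:,:215]=0;g[:,270:]=0
for c,s in blobs(g,100)[0]: print('floor',c,s,ray(c,24,K,M)[0])
br=cv2.inRange(hsv,(20,150,90),(32,255,255))>0; br[170:]=0;br[:,:190]=0;br[:,300:]=0
bl,l=blobs(br,20)
for i,(c,s) in enumerate(bl):
    print('brass',c,s,[((ray(p,40,K,M)[0][:2]-S)@np.c_[x,y]).round(1) for p in [(s[0],c[1]),(s[0]+s[2],c[1]),(c[0],s[1]),(c[0],s[1]+s[3])]])
gr=cv2.inRange(hsv,(55,60,15),(95,255,160))>0; gr[200:]=0
for c,s in blobs(gr,300)[0]: print('green',c,s,ray(c,32,K,M)[0], [ray(p,32,K,M)[0][:2].round(0) for p in [(s[0],c[1]),(s[0]+s[2],c[1]),(c[0],s[1]),(c[0],s[1]+s[3])]])
for p in [(266,38),(240,43)]: print(p,hsv[p[1],p[0]],((ray(p,63 if p[0]>250 else 41,K,M)[0][:2]-S)@np.c_[x,y]).round(1))
E
```

```text
block ((516.732177734375, -12.973060607910156), (127.09618377685547, 80.36012268066406), 16.626554489135742)
yaw 0.29018822 seat [508.58756256 -15.40518761]
floor [242.2 101.4] [225  84  35  36 991] [509.06246655 -14.97554276  24.        ]
brass [251.3  42.6] [242  37  21  13 115] [array([61.1, -1.6]), array([ 61. , -24.4]), array([ 66.4, -11.8]), array([ 53.8, -11.6])]
brass [238.9 128.5] [230 125  19   7  63] [array([-30.1,  14.5]), array([-30.2,  -8. ]), array([-26.1,   3.9]), array([-34.2,   4.1])]
green [28.6 34.3] [   0    5   59   60 2642] [510.29199247 228.79827498  32.        ] [array([501., 259.]), array([520., 197.]), array([539., 230.]), array([478., 228.])]
green [400.7 130.8] [ 377  109   50   45 1948] [ 530.88924431 -209.7853825    32.        ] [array([ 523., -182.]), array([ 540., -241.]), array([ 554., -199.]), array([ 505., -222.])]
(266, 38) [ 20 176 217] [ 60.7 -27. ]
(240, 43) [174   7 183] [60.5  0.5]
```

```bash
python3 -c "
from h import *
rel(pose(509.5,229,120,.29))"
```

```text
shift cm [ 15.03 -25.27  11.08] turn deg [ 0.11 -0.   -0.21]
```

{"name": "send_rows", "arguments": {"motion": [2.1,-3.6,1,0,0,0,4.2,-7.2,2.5,0,0,0,6.3,-10.8,4,0,0,0,8.5,-14.4,6,0,0,0,10.7,-18,8,0,0,0,12.9,-21.6,9.5,0,0,0,15,-25.3,11.1,0.1,0,-0.2,15,-25.3,11.1,0.1,0,-0.2]}}

```text
time: 2.52
ee_pos: [508.4, 231.2, 117.8]
eef_rot: [0.989, 0.146, -0.002, 0.0]
wrist_force: [-0.1, -0.4, -0.2]
finger_gap: 85.3
grasp_force: 0.0
```

{"name": "send_rows", "arguments": {"motion": [0,0,0,0,0,0,0,0,0,0,0,0]}}

```text
time: 2.78
ee_pos: [509.3, 229.3, 120.7]
eef_rot: [0.989, 0.145, 0.001, -0.0]
wrist_force: [0.5, -0.0, 1.1]
finger_gap: 85.0
grasp_force: 0.0
```

```bash
python3 - <<'E'
from h import *
o=get_obs(); im=cv2.cvtColor(viewer.grab_frame('wrist'),cv2.COLOR_RGB2BGR); cv2.imwrite('pics/w2.png',im); K,M=cam('wrist',o)
hsv=cv2.cvtColor(im,cv2.COLOR_BGR2HSV)
gr=cv2.inRange(hsv,(55,60,15),(95,255,160))>0
for c,s in blobs(gr,800)[0]: print('green',c,s,[ray(p,32,K,M)[0][:2].round(1) for p in [c,(s[0],c[1]),(s[0]+s[2],c[1]),(c[0],s[1]),(c[0],s[1]+s[3])]])
print(o['time'],o['ee_pos'])
E
```

```text
green [256.6 193.9] [ 224  163   66   63 3268] [array([511.1, 231. ]), array([502.9, 258.6]), array([519.6, 202.7]), array([537.7, 238.9]), array([481.4, 222.2])]
2.775 [509.30423692 229.33920776 120.66504939]
```

View pics/w2.png

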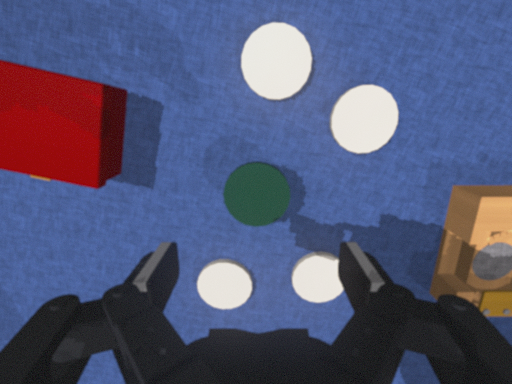

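The medallion is centred under the gripper at (257,194), about (511,231) in world. The white decoys and the gift box are clear of the fingers, so I'll descend.

{"name": "send_rows", "arguments": {"motion": [0.15,-0.1,3,0,0,0,0.15,-0.1,6,0,0,0,0.15,-0.1,8.5,0,0,0,0.15,-0.1,10.3,0,0,0,0.15,-0.1,11.3,0,0,0,0.15,-0.1,11.3,0,0,0]}}

```text
time: 3.58
ee_pos: [509.9, 231.8, 6.7]
eef_rot: [0.989, 0.145, -0.0, 0.0]
wrist_force: [0.8, -0.1, -0.5]
finger_gap: 85.7
grasp_force: 0.0
```

{"name": "send_rows", "arguments": {"motion": [0,0,0,0,0,0,0,0,0,0,0,0,0,0,0,0,0,0,0,0,0,0,0,0,0,0,0,0,0,0], "jaw": 5}}

```text
time: 4.2
ee_pos: [510.9, 232.3, 8.5]
eef_rot: [0.989, 0.146, 0.001, -0.0]
wrist_force: [-0.7, -0.4, 4.9]
finger_gap: 58.0
grasp_force: 63.4
```

{"name": "send_rows", "arguments": {"motion": [0,0,-1.5,0,0,0,0,0,-4,0,0,0,0,0,-7,0,0,0,0,0,-10,0,0,0,0,0,-10,0,0,0]}}

```text
time: 4.82
ee_pos: [511.4, 232.6, 110.4]
eef_rot: [0.989, 0.146, 0.003, -0.001]
wrist_force: [-0.0, -0.2, -1.0]
finger_gap: 57.7
grasp_force: 64.1
```

```bash
python3 - <<'E'
from h import *
o=get_obs(); im=cv2.cvtColor(viewer.grab_frame('wrist'),cv2.COLOR_RGB2BGR); cv2.imwrite('pics/w3.png',im); K,M=cam('wrist',o)
M=np.array(viewer.calibration('wrist')['T_tool_cam'])
hsv=cv2.cvtColor(im,cv2.COLOR_BGR2HSV)
gr=cv2.inRange(hsv,(55,60,15),(95,255,160))>0
for c,s in blobs(gr,800)[0]: print('green',c,s,[ray(p,-24,K,M)[0].round(1) for p in [c,(s[0],c[1]),(s[0]+s[2],c[1]),(c[0],s[1]),(c[0],s[1]+s[3])]])
print(o['time'],o['ee_pos'])
rel(pose(508.7+12,-15.2+3,140,.29,.32))
E
```

```text
green [258.2 264.2] [ 200  211  118  107 9725] [array([  2.3,   0.2, -24. ]), array([  2.3, -28.5, -24. ]), array([  2.3,  29.7, -24. ]), array([ 30.4,   0.2, -24. ]), array([-30.3,   0.2, -24. ])]
4.825 [511.43229347 232.57953868 110.35577683]
shift cm [-6.05 23.7  -3.21] turn deg [-0.03 18.19  0.13]
```

View pics/w3.png

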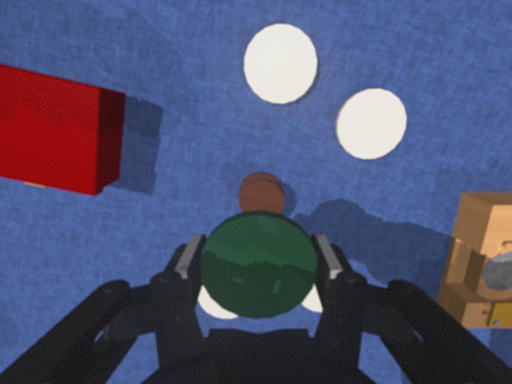

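The medallion is gripped and level at (258,264), and the stand at (262,190) is empty. In the tool frame the disc centre is about (-1, 0, -19.5) mm. Next I'll carry it tilted over the block.

```bash
cat >> h.py <<'E'
SEAT=np.array([508.7,-15.2,24.]); YAW=.29; D=np.array([-1.,0,-19.5])
def disc(cx,cz,a,cy=0):
    _,A=pose(0,0,0,YAW,a); c=SEAT+R.from_euler('z',YAW).apply([cx,cy,cz]); return c-A.apply(D),A
def where(o=None):
    o=o or get_obs(); A=R.from_quat(o['eef_rot']); c=np.array(o['ee_pos'])+A.apply(D)
    Z=R.from_euler('z',YAW).inv(); t=Z.apply(A.apply([0,0,-1]))
    print('t',o['time'],'disc in seat',Z.apply(c-SEAT).round(1),'tilt',round(float(np.arctan2(-t[0],t[2])),3),'F',np.round(Z.apply(o['wrist_force']),1),'gap',o['finger_gap'])
E
python3 -c "
from h import *
where(); rel(disc(14,80,.32))"
```

```text
t 4.875 disc in seat [ 71.3 236.6 103.5] tilt 0.003 F [-0.4  0.1 -1.4] gap 57.69968630195754
shift cm [-5.19 23.64  2.21] turn deg [-0.03 18.19  0.13]
```

{"name": "send_rows", "arguments": {"motion": [-0.7,3,0,0,0,0,-1.4,6,0,0,2,0,-2.1,9,0,0,5,0,-2.8,12,0,0,8,0,-3.5,15,0.5,0,11,0,-4.2,18,1,0,14,0,-4.7,21,1.6,0,16,0,-5.2,23.6,2.2,0,18.2,0.1]}}

```text
time: 5.88
ee_pos: [527.2, -10.0, 83.0]
eef_rot: [0.977, 0.143, 0.156, -0.023]
wrist_force: [-0.3, 1.0, -0.1]
finger_gap: 57.5
grasp_force: 64.2
```

{"name": "send_rows", "arguments": {"motion": [0,0,0,0,0,0,0,0,0,0,0,0,0,0,0,0,0,0]}}

```text
time: 6.25
ee_pos: [528.2, -8.1, 84.8]
eef_rot: [0.977, 0.143, 0.156, -0.023]
wrist_force: [0.4, -0.6, -1.3]
finger_gap: 57.5
grasp_force: 64.2
```

```bash
python3 -c "
from h import *
where(); rel(disc(14,35,.32));rel(disc(14,21,.32))"
```

```text
t 6.25 disc in seat [13.7  1.2 79. ] tilt 0.317 F [ 0.2 -0.7 -1.3] gap 57.45340097054089
shift cm [-1.34  0.12  4.19] turn deg [-0.05  0.15  0.09]
shift cm [-1.78  0.12  5.52] turn deg [-0.05  0.15  0.09]
```

{"name": "send_rows", "arguments": {"motion": [-0.4,0.1,1.4,0,0,0,-0.9,0.1,2.8,0,0,0,-1.3,0.1,4.1,0,0,0,-1.6,0.1,5,0,0,0,-1.7,0.1,5.4,0,0.1,0,-1.7,0.1,5.4,0,0.1,0,-1.7,0.1,5.4,0,0.1,0]}}

```text
time: 7.12
ee_pos: [529.0, -9.7, 29.7]
eef_rot: [0.977, 0.143, 0.157, -0.023]
wrist_force: [-17.2, -0.8, 18.4]
finger_gap: 58.0
grasp_force: 77.3
```

```bash
python3 - <<'E'
from h import *
where(); o=get_obs()
im=viewer.grab_frame('wrist')[:,:,::-1].copy(); cv2.imwrite('pics/w4.png',im)
s=viewer.grab_frame('scene')[:,:,::-1].copy(); cv2.imwrite('pics/s4.png',s)
a=cv2.resize(im[90:384,110:410],None,fx=1.33,fy=1.33); b=cv2.resize(s[180:260,170:270],(400,320),interpolation=cv2.INTER_CUBIC)
h=max(a.shape[0],320); C=np.zeros((h,a.shape[1]+400,3),np.uint8); C[:a.shape[0],:a.shape[1]]=a; C[:320,a.shape[1]:]=b; cv2.imwrite('pics/c4.png',C); print(C.shape)
# projected expected points in the wrist image
K,M=cam('wrist',o); Mi=np.linalg.inv(M); Z=R.from_euler('z',YAW)
for n,p in dict(lipL=(-23.5,16,16),lipR=(-23.5,-16,16),wall_pL=(26,40,13),wall_pR=(26,-40,13),endL=(72,40,13),endR=(72,-40,13)).items():
    q=Mi[:3,:3]@(SEAT+Z.apply(p))+Mi[:3,3]; u=K@q; print(n,(u[:2]/u[2]).round(1))
E
```

```text
t 7.125 disc in seat [14.  -0.6 23.9] tilt 0.319 F [-16.7   4.2  18.4] gap 58.02047847621413
(391, 799, 3)
lipL [227.  330.8]
lipR [286.3 330.8]
wall_pL [184.4 237.9]
wall_pR [329.2 238.1]
endL [184.8 154.8]
endR [329. 155.]
```

View pics/c4.png

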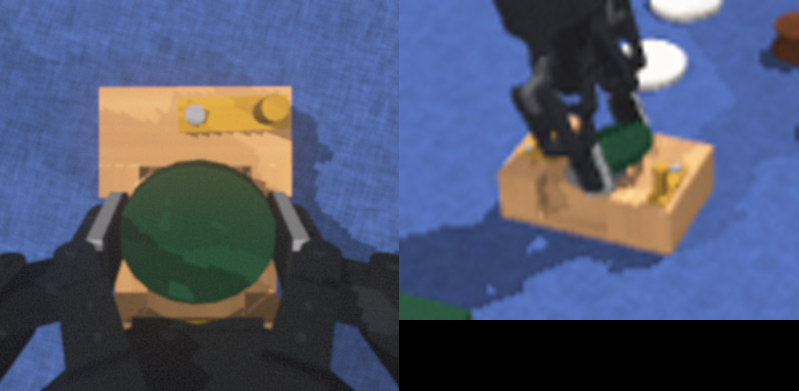

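The picture shows the block's far corners at crop (99,87) and (292,87), within 1 px of where I projected them, so the seat pose holds. The 25 N contact comes from the tilted finger tips on the channel's +x edge. I'll lift, go in further to -x, and check that the grip has not slipped.

```bash
python3 -c "
from h import *
rel(disc(9,36,.32))"
```

```text
shift cm [-0.09 -0.06 -1.3 ] turn deg [-0.05  0.05  0.06]
```

{"name": "send_rows", "arguments": {"motion": [0.2,-0.05,-0.7,0,0,0,0,-0.05,-1.5,0,0,0,0,-0.05,-1.5,0,0,0,0,-0.05,-1.5,0,0,0]}}

```text
time: 7.72
ee_pos: [524.4, -10.6, 42.3]
eef_rot: [0.977, 0.143, 0.157, -0.023]
wrist_force: [-1.4, 0.1, -0.8]
finger_gap: 57.5
grasp_force: 64.3
```

```bash
python3 - <<'E'
from h import *
where(); o=get_obs(); im=cv2.cvtColor(viewer.grab_frame('wrist'),cv2.COLOR_RGB2BGR); K,_=cam('wrist',o)
M=np.array(viewer.calibration('wrist')['T_tool_cam'])
hsv=cv2.cvtColor(im,cv2.COLOR_BGR2HSV); cv2.imwrite('pics/w5.png',im)
gr=cv2.inRange(hsv,(55,60,15),(95,255,160))>0
for c,s in blobs(gr,800)[0]: print('green',c,s,[ray(p,-24,K,M)[0].round(1) for p in [c,(s[0],c[1]),(s[0]+s[2],c[1]),(c[0],s[1]),(c[0],s[1]+s[3])]])
rel(disc(9,30,.32)); rel(disc(9,19.5,.32)); rel(disc(0,15.2,.32))
E
```

```text
t 7.725 disc in seat [ 9.3 -0.1 36.5] tilt 0.319 F [-1.3  0.4 -0.8] gap 57.46612652524107
green [258.3 271.4] [ 200  227  118   91 8203] [array([ -1.9,   0.3, -24. ]), array([ -1.9, -28.7, -24. ]), array([ -1.9,  30. , -24. ]), array([ 22.3,   0.3, -24. ]), array([-30.3,   0.3, -24. ])]
shift cm [-0.22 -0.01  0.6 ] turn deg [-0.03  0.05  0.02]
shift cm [-0.55 -0.01  1.6 ] turn deg [-0.03  0.05  0.02]
shift cm [-1.54 -0.01  1.72] turn deg [-0.03  0.05  0.02]
```

```bash
python3 - <<'E'
from h import *
for f in ['w3','w4','w5']:
    im=cv2.imread(f'pics/{f}.png'); hsv=cv2.cvtColor(im,cv2.COLOR_BGR2HSV)
    print(f); print([(r,*hsv[r,258]) for r in range(204,236,3)]); print([(r,*hsv[r,258]) for r in range(306,326,3)])
E
```

```text
w3
[(204, np.uint8(7), np.uint8(133), np.uint8(102)), (207, np.uint8(9), np.uint8(134), np.uint8(105)), (210, np.uint8(16), np.uint8(53), np.uint8(63)), (213, np.uint8(84), np.uint8(104), np.uint8(49)), (216, np.uint8(72), np.uint8(99), np.uint8(77)), (219, np.uint8(73), np.uint8(94), np.uint8(84)), (222, np.uint8(75), np.uint8(113), np.uint8(79)), (225, np.uint8(76), np.uint8(114), np.uint8(76)), (228, np.uint8(76), np.uint8(112), np.uint8(73)), (231, np.uint8(74), np.uint8(103), np.uint8(74)), (234, np.uint8(75), np.uint8(107), np.uint8(79))]
[(306, np.uint8(77), np.uint8(99), np.uint8(59)), (309, np.uint8(71), np.uint8(90), np.uint8(62)), (312, np.uint8(76), np.uint8(86), np.uint8(65)), (315, np.uint8(74), np.uint8(106), np.uint8(58)), (318, np.uint8(106), np.uint8(117), np.uint8(100)), (321, np.uint8(112), np.uint8(128), np.uint8(164)), (324, np.uint8(111), np.uint8(127), np.uint8(157))]
w4
[(204, np.uint8(15), np.uint8(129), np.uint8(217)), (207, np.uint8(14), np.uint8(129), np.uint8(217)), (210, np.uint8(17), np.uint8(116), np.uint8(127)), (213, np.uint8(34), np.uint8(80), np.u
[... 902 characters left out ...]
8(69)), (216, np.uint8(48), np.uint8(75), np.uint8(82)), (219, np.uint8(47), np.uint8(85), np.uint8(81)), (222, np.uint8(51), np.uint8(74), np.uint8(83)), (225, np.uint8(52), np.uint8(83), np.uint8(83)), (228, np.uint8(51), np.uint8(76), np.uint8(81)), (231, np.uint8(50), np.uint8(79), np.uint8(77)), (234, np.uint8(56), np.uint8(75), np.uint8(82))]
[(306, np.uint8(68), np.uint8(105), np.uint8(61)), (309, np.uint8(63), np.uint8(84), np.uint8(64)), (312, np.uint8(65), np.uint8(90), np.uint8(65)), (315, np.uint8(65), np.uint8(84), np.uint8(61)), (318, np.uint8(24), np.uint8(130), np.uint8(90)), (321, np.uint8(20), np.uint8(178), np.uint8(149)), (324, np.uint8(19), np.uint8(176), np.uint8(146))]
```

The grip is unchanged (disc edges still at rows 211 and 318; only the reflected hue shifted the mask). I'll descend at cx = 9 mm.

{"name": "send_rows", "arguments": {"motion": [-0.15,0,0.4,0,0,0,-0.3,0,0.8,0,0,0,-0.45,0,1.2,0,0,0,-0.55,0,1.6,0,0,0,-0.55,0,1.6,0,0,0,-0.55,0,1.6,0,0,0]}}

```text
time: 8.52
ee_pos: [524.4, -10.7, 25.7]
eef_rot: [0.977, 0.143, 0.157, -0.023]
wrist_force: [-0.8, -0.3, -0.8]
finger_gap: 58.3
grasp_force: 64.3
```

```bash
python3 -c "
from h import *
where(); rel(disc(8,18.5,.32)); rel(disc(4,16.5,.32)); rel(disc(0,15.2,.32))"
```

```text
t 8.525 disc in seat [ 9.3 -0.2 19.9] tilt 0.32 F [-0.9 -0.1 -0.8] gap 58.27199577054539
shift cm [-0.16 -0.02  0.09] turn deg [-0.02  0.02  0.03]
shift cm [-0.61 -0.02  0.16] turn deg [-0.02  0.02  0.03]
shift cm [-1.03 -0.02  0.15] turn deg [-0.02  0.02  0.03]
```

{"name": "send_rows", "arguments": {"motion": [-0.05,0,0.1,0,0,0,-0.1,0,0.18,0,0,0,-0.3,0,0.18,0,0,0,-0.5,0,0.18,0,0,0,-0.6,0,0.18,0,0,0,-0.6,0,0.18,0,0,0]}}

```text
time: 9.28
ee_pos: [519.3, -12.2, 22.0]
eef_rot: [0.977, 0.143, 0.157, -0.023]
wrist_force: [-0.1, -0.3, -1.7]
finger_gap: 57.8
grasp_force: 64.3
```

```bash
python3 -c "
from h import *
where(); rel(disc(2,15.6,.32)); rel(disc(0,15,.32))"
```

```text
t 9.275 disc in seat [ 4.  -0.2 16.2] tilt 0.32 F [-0.2 -0.3 -1.7] gap 57.80650814555088
shift cm [-0.2  -0.01 -0.01] turn deg [-0.02  0.03  0.02]
shift cm [-0.41 -0.01 -0.01] turn deg [-0.02  0.03  0.02]
```

{"name": "send_rows", "arguments": {"motion": [-0.1,0,0,0,0,0,-0.2,0,0,0,0,0,-0.3,0,0,0,0,0,-0.4,0,0,0,0,0,-0.4,0,0,0,0,0]}}

```text
time: 9.9
ee_pos: [515.7, -13.2, 20.7]
eef_rot: [0.977, 0.143, 0.157, -0.023]
wrist_force: [0.4, -0.0, -0.2]
finger_gap: 57.9
grasp_force: 64.3
```

```bash
python3 -c "
from h import *
where()
for a,z in ((.26,13.1),(.2,11.6),(.1,8.8),(0,5.5)): rel(disc(0,z,a))"
```

```text
t 9.9 disc in seat [ 0.2 -0.1 14.9] tilt 0.319 F [ 0.4 -0.1 -0.2] gap 57.85878713058605
shift cm [-0.19 -0.01  0.17] turn deg [-0.02 -3.4   0.02]
shift cm [-0.35 -0.01  0.3 ] turn deg [-0.02 -6.84  0.02]
shift cm [-0.63 -0.01  0.55] turn deg [ -0.02 -12.57   0.03]
shift cm [-0.93 -0.01  0.82] turn deg [ -0.02 -18.3    0.03]
```

{"name": "send_rows", "arguments": {"motion": [-0.1,0,0.09,0,-1.7,0,-0.19,0,0.17,0,-3.4,0,-0.27,0,0.24,0,-5.1,0,-0.35,0,0.3,0,-6.8,0,-0.35,0,0.3,0,-6.8,0]}}

```text
time: 10.52
ee_pos: [513.8, -13.8, 16.7]
eef_rot: [0.984, 0.144, 0.099, -0.015]
wrist_force: [0.1, 0.1, -1.3]
finger_gap: 57.5
grasp_force: 64.2
```

```bash
python3 -c "
from h import *
where()
for a,z in ((.15,10.2),(.1,8.8),(0,5.5),(0,4.5)): rel(disc(0,z,a))"
```

```text
t 10.525 disc in seat [ 0.4 -0.1 11.7] tilt 0.2 F [ 0.1  0.1 -1.3] gap 57.51566091960674
shift cm [-0.17 -0.01  0.14] turn deg [-0.02 -2.88  0.05]
shift cm [-0.29 -0.01  0.27] turn deg [-0.02 -5.75  0.05]
shift cm [-0.55 -0.01  0.58] turn deg [ -0.02 -11.48   0.05]
shift cm [-0.57 -0.01  0.67] turn deg [ -0.02 -11.48   0.05]
```

{"name": "send_rows", "arguments": {"motion": [-0.08,0,0.07,0,-1.5,0,-0.17,0,0.14,0,-2.9,0,-0.23,0,0.2,0,-4.3,0,-0.29,0,0.27,0,-5.7,0,-0.29,0,0.27,0,-5.7,0]}}

```text
time: 11.15
ee_pos: [511.5, -14.5, 13.5]
eef_rot: [0.988, 0.145, 0.05, -0.007]
wrist_force: [-0.1, 0.6, -0.4]
finger_gap: 57.8
grasp_force: 64.2
```

```bash
python3 -c "
from h import *
where()
for a,z in ((.05,7.2),(0,5.5),(0,4.5)): rel(disc(0,z,a))"
```

```text
t 11.15 disc in seat [-0.1 -0.1  8.8] tilt 0.101 F [ 0.1  0.6 -0.4] gap 57.79264941576917
shift cm [-0.11 -0.01  0.16] turn deg [-0.01 -2.92  0.05]
shift cm [-0.22 -0.01  0.33] turn deg [-0.01 -5.78  0.05]
shift cm [-0.23 -0.01  0.43] turn deg [-0.01 -5.78  0.05]
```

{"name": "send_rows", "arguments": {"motion": [-0.05,0,0.08,0,-1.5,0,-0.1,0,0.16,0,-2.9,0,-0.15,0,0.24,0,-4.4,0,-0.2,0,0.33,0,-5.8,0,-0.2,0,0.33,0,-5.8,0]}}

```text
time: 11.78
ee_pos: [509.8, -15.0, 9.9]
eef_rot: [0.989, 0.145, -0.0, -0.0]
wrist_force: [-0.3, -0.6, -1.5]
finger_gap: 58.2
grasp_force: 64.2
```

```bash
python3 -c "
from h import *
where();rel(disc(0,4.5,0))"
```

```text
t 11.775 disc in seat [ 0.2 -0.1  5.4] tilt -0.001 F [-0.5 -0.5 -1.5] gap 58.224304400173125
shift cm [-0.02 -0.01  0.09] turn deg [-0.01  0.03  0.05]
```

{"name": "send_rows", "arguments": {"motion": [0,0,0.05,0,0,0,0,0,0.1,0,0,0,0,0,0.1,0,0,0]}}

```text
time: 12.15
ee_pos: [509.6, -15.1, 9.1]
eef_rot: [0.989, 0.145, 0.0, -0.0]
wrist_force: [0.8, -0.1, -1.7]
finger_gap: 57.5
grasp_force: 64.2
```

{"name": "send_rows", "arguments": {"motion": [0,0,0,0,0,0,0,0,0,0,0,0,0,0,0,0,0,0,0,0,0,0], "jaw": 7.6}}

```text
invalid input at $.motion: expected a multiple of 6 numbers
```

```bash
python3 - <<'E'
from h import *
where()
im=viewer.grab_frame('wrist')[:,:,::-1].copy(); cv2.imwrite('pics/w6.png',im)
s=viewer.grab_frame('scene')[:,:,::-1].copy()
a=cv2.resize(im[90:384,110:410],None,fx=1.33,fy=1.33); b=cv2.resize(s[180:260,170:270],(400,320),interpolation=cv2.INTER_CUBIC)
C=np.zeros((a.shape[0],a.shape[1]+400,3),np.uint8); C[:,:a.shape[1]]=a; C[:320,a.shape[1]:]=b; cv2.imwrite('pics/c6.png',C)
E
```

```text
t 12.15 disc in seat [-0.1 -0.1  4.6] tilt 0.0 F [ 0.7 -0.3 -1.7] gap 57.489107184272754
```

View pics/c6.png

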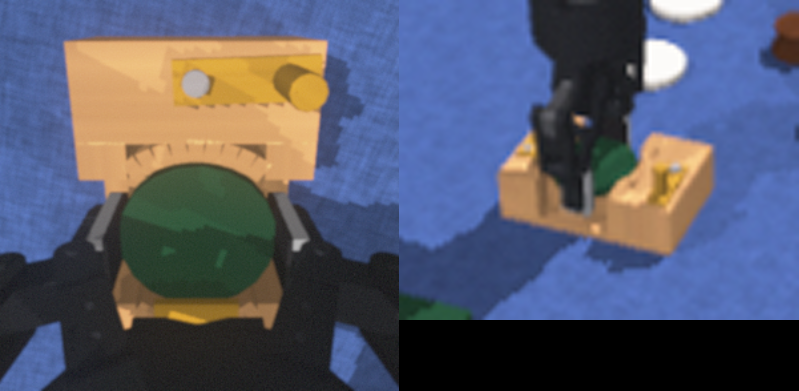

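The view shows the disc level in the recess with its near edge, around crop y = 297, cut by the brass lip; the keeper knob is at crop (308,90). Now release.

{"name": "send_rows", "arguments": {"motion": [0,0,0,0,0,0,0,0,0,0,0,0,0,0,0,0,0,0,0,0,0,0,0,0], "jaw": 7.6}}

```text
time: 12.75
ee_pos: [509.7, -15.0, 9.1]
eef_rot: [0.989, 0.145, 0.0, -0.0]
wrist_force: [-0.4, -0.3, -1.2]
finger_gap: 76.2
grasp_force: 0.0
```

{"name": "send_rows", "arguments": {"motion": [0,0,-2,0,0,0,0,0,-5,0,0,0,0,0,-9,0,0,0,0,0,-13,0,0,0,0,0,-13,0,0,0,0,0,-13,0,0,0]}}

```text
time: 13.5
ee_pos: [509.3, -15.0, 138.3]
eef_rot: [0.989, 0.145, -0.0, -0.0]
wrist_force: [-0.3, -0.4, 0.2]
finger_gap: 75.8
grasp_force: 0.0
```

```bash
python3 - <<'E'
from h import *
where(); o=get_obs(); K,M=cam('wrist',o); Z=R.from_euler('z',YAW)
im=viewer.grab_frame('wrist')[:,:,::-1].copy(); cv2.imwrite('pics/w7.png',im)
hsv=cv2.cvtColor(im,cv2.COLOR_BGR2HSV)
S=lambda p,z:Z.inv().apply(ray(p,z,K,M)-SEAT)[0].round(1)
gr=cv2.inRange(hsv,(40,55,15),(95,255,160))>0; gr[:,:150]=0; gr[:,370:]=0
for c,s in blobs(gr,800)[0]: print('green',c,s,[S(p,32) for p in [c,(s[0],c[1]),(s[0]+s[2],c[1]),(c[0],s[1]),(c[0],s[1]+s[3])]])
br=cv2.inRange(hsv,(20,140,80),(32,255,255))>0; br[:,:200]=0;br[:,340:]=0
for c,s in blobs(br,40)[0]: print('brass',c,s,S(c,40),S(c,63))
cv2.imwrite('pics/c7.png',cv2.resize(im[50:300,130:380],None,fx=2.2,fy=2.2,interpolation=cv2.INTER_CUBIC))
E
```

```text
t 13.5 disc in seat [ -0.4  -0.  133.8] tilt -0.001 F [-0.3 -0.3  0.2] gap 75.80406325465854
green [258.5 188.9] [ 229  161   60   55 2684] [array([ 1.9, -0.5,  8. ]), array([ 1.9, 27.4,  8. ]), array([  1.9, -29.4,   8. ]), array([28.6, -0.5,  8. ]), array([-25.8,  -0.5,   8. ])]
brass [267.1 120.6] [259 119  17   5  40] [64.9 -7.7 16. ] [66.2 -7.  39. ]
brass [269.1 223.1] [266 216   8  14  60] [-29.7 -10.6  16. ] [-19.5  -9.6  39. ]
brass [254.2 224. ] [243 218  22  11 136] [-30.7   3.6  16. ] [-20.3   3.2  39. ]
```

View pics/c7.png

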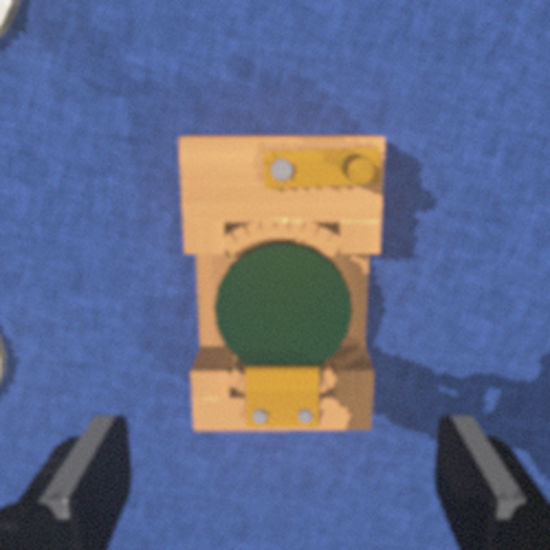

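The disc is seated and its near edge is covered by the lip at crop (282,368). The keeper pivot is at crop (282,169) and the knob at (360,168), which puts the keeper near 1.57 rad. I'll push the knob with shut fingers: first towards -x from its +x side, then towards +y.

```bash
cat >> h.py <<'E'
def tip(sx,sy,z):
    return SEAT+R.from_euler('z',YAW).apply([sx,sy,z-24]),pose(0,0,0,YAW)[1]
def wtip():
    o=get_obs(); Z=R.from_euler('z',YAW).inv(); print(o['time'],'tip',Z.apply(np.array(o['ee_pos'])-SEAT).round(1),'F',Z.apply(o['wrist_force']).round(1))
E
python3 - <<'E'
from h import *
o=get_obs();K,M=cam('wrist',o)
for p,z in (((293.6,126.4),63),((258.2,126.8),41)): print(R.from_euler('z',YAW).inv().apply(ray(p,z,K,M)-SEAT).round(1))
rel(tip(85,-24,100)); rel(tip(85,-24,47)); rel(tip(51,-24,47))
E
```

```text
[[ 61.5 -27.3  39. ]]
[[59.5 -0.1 17. ]]
shift cm [8.47 2.42 3.75] turn deg [-0.06  0.11  0.03]
shift cm [8.48 2.42 9.05] turn deg [-0.06  0.11  0.03]
shift cm [5.08 2.42 9.06] turn deg [-0.06  0.11  0.03]
```

{"name": "send_rows", "arguments": {"motion": [3,0.8,1,0,0,0,6,1.6,2,0,0,0,8.5,2.4,3.7,0,0,0,8.5,2.4,3.7,0,0,0,8.5,2.4,6,0,0,0,8.5,2.4,8,0,0,0,8.5,2.4,9,0,0,0,8.5,2.4,9,0,0,0], "jaw": 0}}

```text
time: 14.55
ee_pos: [597.3, -13.7, 48.4]
eef_rot: [0.989, 0.145, -0.001, -0.0]
wrist_force: [0.2, -0.1, 0.1]
finger_gap: 0.1
grasp_force: 0.0
```

{"name": "send_rows", "arguments": {"motion": [-0.3,0,0,0,0,0,-0.7,0,0,0,0,0,-1.1,0,0,0,0,0,-1.5,0,0,0,0,0,-1.9,0,0,0,0,0]}}

```text
time: 15.18
ee_pos: [579.8, -19.2, 49.5]
eef_rot: [0.989, 0.145, 0.0, -0.0]
wrist_force: [1.5, 0.5, 0.6]
finger_gap: 0.2
grasp_force: 0.7
```

```bash
python3 -c "
from h import *
wtip()"
```

```text
15.175 tip [ 67.  -24.1  25.5] F [1.6 0.  0.6]
```

{"name": "send_rows", "arguments": {"motion": [-0.4,0,0,0,0,0,-0.8,0,0,0,0,0,-1.2,0,0,0,0,0,-1.6,0,0,0,0,0,-1.6,0,0,0,0,0]}}

```text
time: 15.8
ee_pos: [563.9, -24.2, 49.0]
eef_rot: [0.989, 0.145, -0.0, 0.0]
wrist_force: [0.7, -0.8, 0.4]
finger_gap: -0.0
grasp_force: 0.2
```

```bash
python3 - <<'E'
from h import *
wtip(); o=get_obs(); K,M=cam('top'); im=viewer.grab_frame('scene')[:,:,::-1]; cv2.imwrite('pics/c8.png',cv2.resize(im[170:270,170:290],None,fx=5,fy=5,interpolation=cv2.INTER_CUBIC))
E
```

```text
15.8 tip [ 50.4 -24.4  25. ] F [ 0.5 -0.9  0.4]
```

{"name": "send_rows", "arguments": {"motion": [0.6,0,0,0,0,0,0.6,2,0,0,0,0,0.6,2,0,0,0,0,-0.6,2,0,0,0,0,-1.7,2,0,0,0,0,-1.7,2,0,0,0,0,-1.7,1.5,0,0,0,0,-1.7,1,0,0,0,0]}}

```text
time: 16.85
ee_pos: [551.1, -37.6, 49.2]
eef_rot: [0.989, 0.145, 0.0, -0.0]
wrist_force: [-0.1, -0.1, -0.1]
finger_gap: 0.1
grasp_force: 0.0
```

{"name": "send_rows", "arguments": {"motion": [0,-0.2,0,0,0,0,0,-0.4,0,0,0,0,0,-0.6,0,0,0,0,0,-0.8,0,0,0,0,0,-0.8,0,0,0,0]}}

```text
time: 17.48
ee_pos: [548.7, -30.2, 49.0]
eef_rot: [0.989, 0.145, 0.0, -0.0]
wrist_force: [-0.6, -1.5, -0.2]
finger_gap: -0.1
grasp_force: 0.4
```

```bash
python3 - <<'E'
from h import *
wtip(); o=get_obs(); im=viewer.grab_frame('wrist')[:,:,::-1].copy(); cv2.imwrite('pics/w9.png',im); s=viewer.grab_frame('scene')[:,:,::-1].copy()
a=cv2.resize(im[60:354,110:410],None,fx=1.33,fy=1.33); b=cv2.resize(s[180:260,170:270],(400,320),interpolation=cv2.INTER_CUBIC)
C=np.zeros((a.shape[0],a.shape[1]+400,3),np.uint8); C[:,:a.shape[1]]=a; C[:320,a.shape[1]:]=b; cv2.imwrite('pics/c9.png',C)
E
```

```text
17.475 tip [ 34.1 -25.8  25. ] F [-1.  -1.2 -0.2]
```

{"name": "send_rows", "arguments": {"motion": [0,-0.2,0,0,0,0,0,-0.4,0,0,0,0,0,-0.4,0,0,0,0]}}

```text
time: 17.95
ee_pos: [547.6, -26.4, 49.1]
eef_rot: [0.989, 0.145, 0.0, -0.0]
wrist_force: [-0.5, -0.5, 0.0]
finger_gap: -0.3
grasp_force: 0.3
```

{"name": "send_rows", "arguments": {"motion": [0,-0.15,0,0,0,0,0,-0.3,0,0,0,0,0,-0.3,0,0,0,0]}}

```text
time: 18.32
ee_pos: [546.7, -23.6, 49.1]
eef_rot: [0.989, 0.145, 0.0, -0.0]
wrist_force: [0.9, -0.5, 0.7]
finger_gap: -0.2
grasp_force: 0.3
```

{"name": "send_rows", "arguments": {"motion": [0,-0.15,0,0,0,0,0,-0.3,0,0,0,0,0,-0.3,0,0,0,0]}}

```text
time: 18.7
ee_pos: [546.2, -22.1, 49.2]
eef_rot: [0.989, 0.145, 0.0, 0.001]
wrist_force: [1.1, -6.7, -1.4]
finger_gap: -0.0
grasp_force: 3.4
```

{"name": "send_rows", "arguments": {"motion": [0,-0.1,0,0,0,0,0,-0.2,0,0,0,0,0,-0.2,0,0,0,0]}}

```text
time: 19.08
ee_pos: [546.0, -21.5, 49.4]
eef_rot: [0.99, 0.144, 0.001, 0.002]
wrist_force: [3.3, -12.1, -2.1]
finger_gap: -0.1
grasp_force: 6.3
```

```bash
python3 -c "
from h import *
wtip()"
```

```text
19.075 tip [ 33.9 -16.7  25.4] F [ -0.3 -12.6  -2.1]
```

The force rose to 12 N at the stop. I'll back off, rise and check.

{"name": "send_rows", "arguments": {"motion": [0,1,0,0,0,0,0,2.5,0,0,0,0,0,2.5,-2,0,0,0,-2,2.5,-6,0,0,0,-4,2.5,-9,0,0,0,-4,2.5,-9,0,0,0,-4,2.5,-9,0,0,0]}}

```text
time: 19.95
ee_pos: [514.1, -54.5, 138.3]
eef_rot: [0.989, 0.145, -0.0, -0.0]
wrist_force: [-0.6, -0.5, 0.0]
finger_gap: -0.2
grasp_force: 0.0
```

```bash
python3 - <<'E'
from h import *
wtip(); o=get_obs(); K,M=cam('wrist',o); Z=R.from_euler('z',YAW)
im=viewer.grab_frame('wrist')[:,:,::-1].copy(); Mi=np.linalg.inv(M)
for p in [(32,0,39),(60,0,17),(0,0,8)]:
    q=Mi[:3,:3]@(SEAT+Z.apply(p))+Mi[:3,3]; u=K@q; u=(u[:2]/u[2]); print(p,u.round(1),'in crop',((u-[110,20])*2).round(0))
cv2.imwrite('pics/c10.png',cv2.resize(im[20:300,110:410],None,fx=2,fy=2,interpolation=cv2.INTER_CUBIC))
E
```

```text
19.95 tip [ -6.1 -39.2 114.3] F [-0.7 -0.3  0. ]
(32, 0, 39) [208.8 156.1] in crop [198. 272.]
(60, 0, 17) [211.4 118.5] in crop [203. 197.]
(0, 0, 8) [216.2 184. ] in crop [212. 328.]
```

View pics/c10.png

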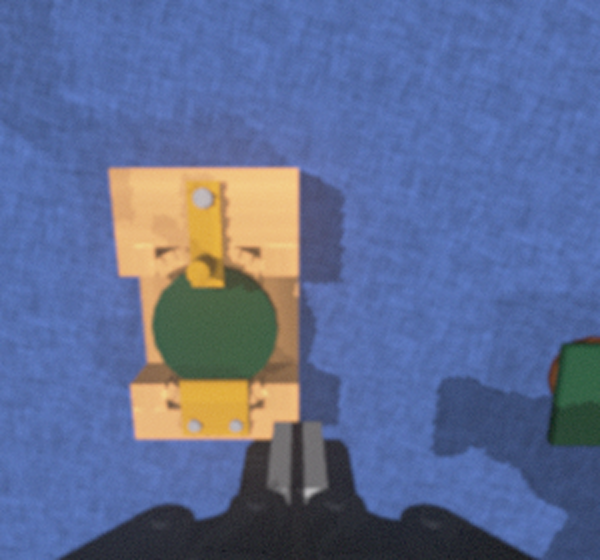

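The keeper lies along the block with its end over the disc. The knob is at crop (199,271), against (198,272) predicted for angle 0. The disc sits level between lip and keeper, and the gripper is clear, so I'll hand in.

```bash
python3 -c "
from rig import finish_job
print(finish_job())"
```

```text
the job is handed in; nothing more can be done
None
```

The medallion lies level in the recess under the lip with the keeper closed to its stop, nothing was moved among the bystanders, and the job was handed in at about 20 s (the verdict was not shown).

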